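Set the sliding pack stop of a carton rack to its marked notch

TASK

Set the carton rack for the next delivery: with the fingers, push the blue sliding stop along its rail, from its black rubber side, until it clicks into the notch marked by the green clip, and leave it sitting in that notch. Do not pinch the stop between the fingers, and leave the cartons, bottles and tube round it where they stand.

Things in the scene. Friction and masses are not known exactly. Their poses are not given: they have to be found in the camera images.
- rack: Grey-floored, white-walled rack fixed to the table, 175 x 380 mm (x, y), floor 8 mm thick; origin on the table near its centre, z up; its y axis (within 0.2 rad of the world's +y) is the way the stop is pushed. Rail along the robot's side at rack x = -50 mm, top 24 mm; behind it an open lane, rack x = -35 to +75 mm, end plate at y = +180 mm (80 mm high) and a back fence at x = +80 mm (42 mm high).
- stop (a joint): Travel of the blue stop, m: a carriage on the rail (56 mm long, top 48 mm high) with an upright panel across the lane, 140 mm wide, 77 mm high. 0: panel's middle at rack y = -105 mm; grows along rack +y to 0.200 at the rail's end; starts at 0 to 0.025. Three notches, at 0.060, 0.115 and 0.170, one clip each. Between notches it slides with under 1 N. It may be pushed back from the other side.
- stop_ball (a point): Spring ball under the carriage, in the stop's middle, riding the rail. From 15 mm before a notch it climbs a ridge: resistance rises to about 8 N, fades to the crest 8 mm before the notch, then drops (the click): from 5 mm before it the ball draws the stop in by itself, and it stays. Pushed 8 mm beyond the notch it goes out over the next ridge. Unwanted notches are passed the same way.
- push_pad: Black rubber pad low on the stop's panel, on the side away from the cartons (facing rack -y), to be pushed along rack +y: 88 mm wide along rack x (centre at x = +16 mm), 32 to 62 mm above the table, 14 mm thick; origin at its centre, axes as the rack's. Outer face 7 mm from the origin; origin 9 mm on the -y side of the stop's middle. The lane before it is empty down to the floor plate.
- stop_face: White plate on the panel's other side (facing rack +y, the cartons), 88 x 38 mm, 6 mm thick, 32 to 70 mm above the table; origin at its centre.
- stop_mark (a point): Tip of the small red pointer on the robot's side of the stop's carriage, 42 mm above the table, in the stop's middle along the rail (x = -80 mm in the rack). In a notch it stands level along the rail with that notch's clip.
- clip_green: Green marker clip, 12 x 18 x 20 mm, black line on top, fixed on the rack's floor at the front edge (rack x = -82 mm), beside the wanted notch and level with it along the rail; origin under its centre, 8 mm above the table, axes as the rack's. It stands at any one of the three notches.
- clip_white_a: White marker clip of the same shape beside an unwanted notch.
- clip_white_b: White marker clip of the same shape beside the other unwanted notch.
- carton_b: Upright white and light-blue carton, 30 mm along the rail, 95 mm across, 75 mm high, loose in the lane by the end plate; origin under its centre. The stop never reaches it.
- carton_n: Upright white and grey carton, 20 mm along the rail, 60 mm across, 75 mm high, loose in the lane before the other one; origin under its centre. The stop never reaches it.
- bottle_amber: Amber tablet bottle with white cap, 43 mm across, 77 mm high, standing at the left of the table; origin under its centre.
- bottle_white: White tablet bottle, 43 mm across, 77 mm high, standing at the left of the table; origin under its centre.
- carton_a: White and dark-red carton, 55 x 110 x 35 mm, lying at the left of the table; origin under its centre.
- carton_p: Small white and red carton, 45 x 100 x 30 mm, lying at the right of the table; origin under its centre.
- tube: Small white cream tube with blue cap, 24 x 76 x 24 mm, lying at the right of the table; origin under its centre.

How it is judged:
By the outcome, as a careful person would: the job done as asked, in the order asked, and still so for the second after the job is handed in, with the robot touching nothing.
It also fails if it takes over 48 s, if anything falls off the work surface, if the arm or the gripper's body presses on something with over 40 N, if the wrist force passes 120 N, or if a joint passes its speed limit or range.

ROBOT

A 7-joint arm with a two-finger parallel gripper is mounted at the origin on a cart in front of the work surface, level with it; the furniture and walls round the work are solid. World frame = base frame: x ahead of the robot, y to its left, z up, the work surface at z = 0. Lengths are in m, angles in rad, forces in N, time in s.
With the tool pointing down it reaches from about 0.425 to 0.875 m from the base axis. Payload 4.7 kg.
Tool frame: the origin (TCP) lies where the fingers leave the gripper's body, on its centre line; the fingertips stand 70 mm ahead of it and the grasp point (between the pads) lies 51 mm ahead of it; z points along the fingers, y is the line along which they close (so a half turn about z gives the same grasp; the last joint's range is limited). The gripper opens to 87 mm and grips with 3 to 60 N. Pads are 19 mm wide; open, the fingers measure 117 mm over their backs; the gripper's body (75 mm by 190 mm) begins 51 mm behind the grasp point.
Start: joints at [0.014, 0.321, -0.07, 1.45, 0.023, 1.371, -0.057], TCP at [0.65, -0, 0.292] pointing down, gripper open.
Joint ranges: [-2.86, 2.86], [-0.3, 2.09], [-1.38, 1.24], [0.06, 2.45], [-1.56, 4.7], [0.09, 2.05], [-2.69, 2.69]. Speed limits (rad/s): [2.57, 2.57, 3.14, 3.14, 3.14, 3.14, 3.14].

INTERFACE

Orientations are given as a rotation vector (axis times angle).
In Python, from bench import get_state, get_image, get_calibration, close_job gives the robot as it stands.
- The arm moves only by the tool send_rows, never from a script. Its argument "rows" is a list of rows, each an object of numbers: "hand": the finger opening in mm, from 0 to 87; "x", "y", "z": the shift along the world's x, y, z in mm; "roll": the turn about the world's z in degrees. A call has 1 to 10 rows; each row shifts and turns the commanded pose from where the row before left it; what a row does not reach is not made up. A row lasts 1/10 s, in which the tool goes at most 50 mm and 8.59 degrees, less where a joint would pass 70% of its speed; a pose out of reach is approached as far as the arm can. A call is refused whole if a number of a shift passes 50 or a number of a turn 8.59, either way. A call with a gripper value outside its range is refused whole. The fingers move at their own pace and stop on an object; "force" is the grip in N (left out, the last holds). Time passes only in rows, so rows that do not move let the fingers close. It gives the time, the measured TCP pose, the force, the opening and the grip force at its end, in the units of the state.
- get_state(): the state, without advancing time (a new reading comes with each control period).
- get_image(name): name is "scene" or "side" or "wrist"; returns the picture (400x640x3 uint8, blue, green, red); there is no depth.
- get_calibration(name): a dict with "mtx" (3x3 intrinsics, pixels), "D" ([k1, k2, p1, p2, k3] as OpenCV has them; the pictures are not rectified), "world_from_camera" (4x4, takes a point from camera to world coordinates). Camera axes: x right, y down, z forward; pixel columns grow to the right and rows downward; lengths in m; the calibration is good to about 2 mm. A picture is of the moment at which its call begins: read the wrist's pose just before it. get_calibration takes no time and is no camera call; for the wrist camera it gives the pose at the moment of the call.
- close_job(): hands the job in; it is judged then, once.
The state is a dict: "time": time; "joint_positions": joint angles; "qd": joint speeds; "joint_torque": joint torques, N m; "position": TCP position; "tool_rot": TCP orientation; "ft_force": force on the tool from outside, world axes, zero at the start; "torque": the same for the moment, N m; "grip_width": opening from 0.0 (shut) to 1.0 (fully open); "grip_force": force on a finger pad.
Only numpy, scipy, OpenCV 4.12 (cv2) and the standard library are available. Lean on these libraries where they do the work, as an engineer would, in place of code of your own. Each camera call takes 0.05 s, during which the arm holds its last target. There are 200 camera calls.

## Working session

There is one attempt and no reset: what is moved stays moved. The work goes in short steps, Python scripts to look and compute and a tool call to move; the robot and the scene stay as the last step left them, time stands still between calls to the robot, and variables do not carry over. Pictures are saved under pics/ and viewed, at most 10 in all, crops included, and the job is handed in when it is done.

Besides the shell and the picture viewer there is one more tool, called by a JSON object that holds its "api" and its "payload". send_rows: Moves the arm, as the interface text tells. Its arguments: {"type":"object","properties":{"rows":{"type":"array","items":{"type":"object","properties":{"hand":{"type":"number"},"x":{"type":"number"},"y":{"type":"number"},"z":{"type":"number"},"roll":{"type":"number"}}}},"force":{"type":"number"}},"required":["rows"]}

```bash
mkdir -p pics
python3 - <<'E'
from bench import *
import cv2,numpy as np
for n in("scene","side"):
    im=get_image(n);cv2.imwrite(f"pics/{n}0.png",im)
    c=get_calibration(n);print(n,np.round(c["mtx"],1).tolist(),c["D"],np.round(c["world_from_camera"],3).tolist())
s=get_state();print(s["time"],s["position"],s["tool_rot"])
E
```

```text
scene [[375.0, 0.0, 318.8], [0.0, 375.0, 200.6], [0.0, 0.0, 1.0]] [-0.03420121  0.          0.          0.          0.        ] [[0.794, -0.481, 0.372, 0.151], [-0.608, -0.61, 0.509, -0.481], [-0.018, -0.63, -0.776, 0.806], [0.0, 0.0, 0.0, 1.0]]
side [[423.2, 0.0, 313.8], [0.0, 423.2, 198.8], [0.0, 0.0, 1.0]] [0.02832744 0.         0.         0.         0.        ] [[-0.958, -0.154, 0.243, 0.244], [-0.288, 0.562, -0.776, 0.856], [-0.017, -0.813, -0.582, 0.723], [0.0, 0.0, 0.0, 1.0]]
0.1 [ 6.49622819e-01 -6.17955922e-05  2.91253447e-01] [-2.22059783e+00 -2.22066337e+00  2.06344454e-03]
```

View pics/scene0.png

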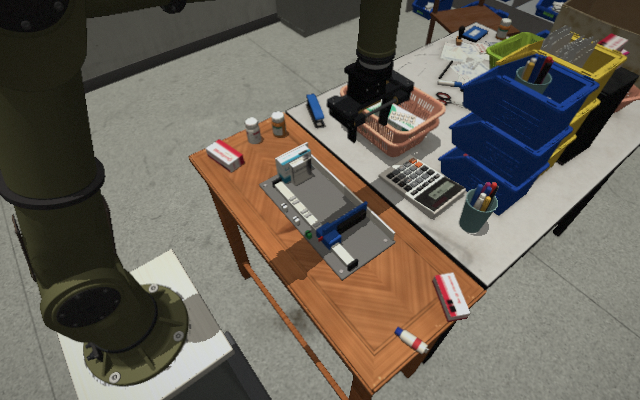

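View pics/side0.png

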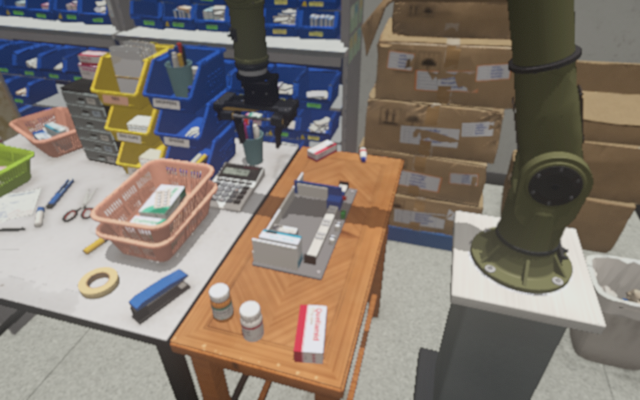

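The scene picture shows the stop at about (340,228), the red pointer near (319,238), the green clip near (309,234) and the white clips near (296,217) and (284,205). I'll look closer and check the wrist view.

```bash
cat > h.py <<'E'
from bench import *
import cv2,numpy as np
def ray(n,uv,c=None):
    c=c or get_calibration(n)
    p=cv2.undistortPoints(np.array([[uv]],float),c["mtx"],np.array(c["D"]))[0,0]
    T=np.array(c["world_from_camera"]);return T[:3,3],T[:3,:3]@[p[0],p[1],1]
def onz(n,uv,z,c=None):
    o,d=ray(n,uv,c);return o+d*(z-o[2])/d[2]
def tri(r1,r2):
    A=[];b=[]
    for o,d in(r1,r2):
        d=d/np.linalg.norm(d);P=np.eye(3)-np.outer(d,d);A.append(P);b.append(P@o)
    return np.linalg.lstsq(np.vstack(A),np.hstack(b),rcond=None)[0]
def blobs(im,lo,hi,mn=4):
    m=cv2.inRange(cv2.cvtColor(im,cv2.COLOR_BGR2HSV),lo,hi)
    n,_,st,ce=cv2.connectedComponentsWithStats(m)
    return [(np.round(ce[i],1).tolist(),st[i].tolist()) for i in range(1,n) if st[i][4]>=mn]
E
python3 - <<'E'
from h import *
im=cv2.imread("pics/scene0.png")
cv2.imwrite("pics/crop.png",cv2.resize(im[140:280,250:410],None,fx=5,fy=4.2857,interpolation=cv2.INTER_CUBIC)[:600])
c=get_calibration("wrist");w=get_image("wrist");cv2.imwrite("pics/w0.png",w)
print(np.round(c["world_from_camera"],3).tolist(),c["mtx"][0][0])
for nm,i in(("scene",im),("side",cv2.imread("pics/side0.png")),("wrist",w)):
    print(nm,"green",blobs(i,(45,80,40),(85,255,255)),)
E
```

```text
[[1.0, 0.0, -0.002, 0.651], [-0.0, -0.963, -0.268, 0.074], [-0.002, 0.268, -0.963, 0.384], [0.0, 0.0, 0.0, 1.0]] 279.35095204341303
scene green [([419.1, 11.5], [417, 10, 6, 4, 11]), ([547.9, 14.2], [543, 11, 11, 7, 35]), ([501.5, 29.8], [500, 29, 4, 2, 4]), ([391.7, 109.2], [388, 105, 8, 12, 32]), ([369.6, 109.6], [367, 108, 6, 4, 9]), ([403.5, 129.3], [402, 128, 5, 3, 11]), ([308.5, 234.4], [306, 230, 6, 9, 39])]
side green [([208.0, 0.0], [204, 0, 9, 1, 9]), ([17.7, 12.3], [13, 10, 11, 5, 42]), ([40.5, 15.2], [36, 13, 10, 5, 40]), ([71.0, 16.6], [67, 15, 9, 5, 36]), ([97.7, 19.6], [93, 18, 10, 5, 40]), ([148.6, 22.4], [144, 20, 11, 6, 46]), ([177.5, 24.6], [172, 23, 12, 4, 39]), ([211.7, 26.8], [206, 25, 12, 5, 49]), ([3.4, 69.6], [0, 68, 8, 4, 29]), ([28.5, 72.7], [25, 71, 9, 4, 31]), ([53.1, 75.6], [49, 74, 10, 4, 34]), ([76.6, 77.9], [74, 77, 7, 3, 18]), ([18.6, 100.4], [15, 99, 8, 4, 26]), ([313.5, 105.0], [307, 103, 14, 5, 59]), ([283.9, 133.7], [281, 132, 7, 4, 21]), ([155.9, 209.9], [144, 207, 24, 6, 95]), ([342.6, 213.8], [341, 211, 4, 7, 22])]
wrist green [([519.8, 9.0], [504, 0, 36, 21, 573]), ([546.5, 0.0], [545, 0, 4, 1, 4]), ([586.2, 14.6], [573, 12, 28, 6, 63]), ([564.2, 42.4], [533, 24, 70, 45, 1867]), ([544.6, 105.4], [544, 104, 2, 4, 5]), ([545.2, 114.3], [543, 112, 6, 7, 19]), ([546.1, 124.4], [543, 122, 9, 5, 26]), ([546.3, 134.0], [542, 130, 10, 9, 44]), ([544.1, 144.9], [538, 141, 13, 11, 48]), ([166.1, 206.2], [159, 200, 15, 14, 161])]
```

View pics/crop.png

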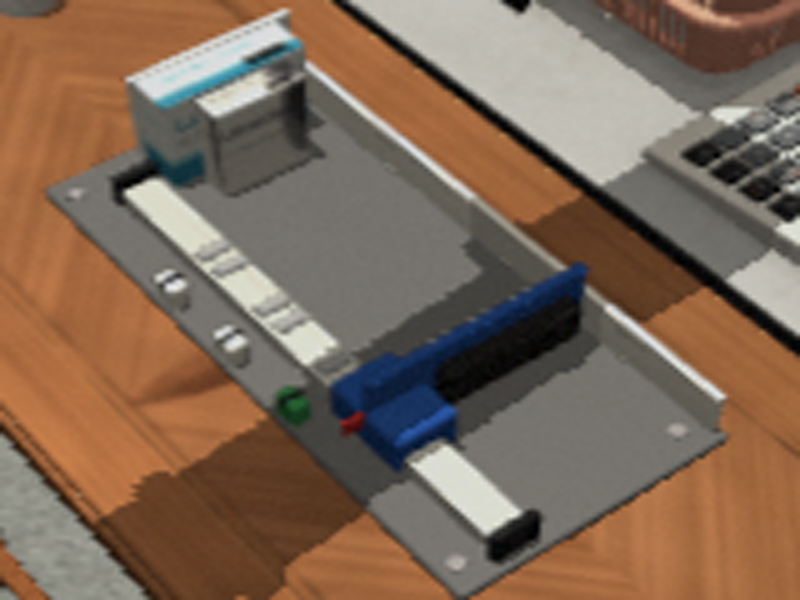

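View pics/w0.png

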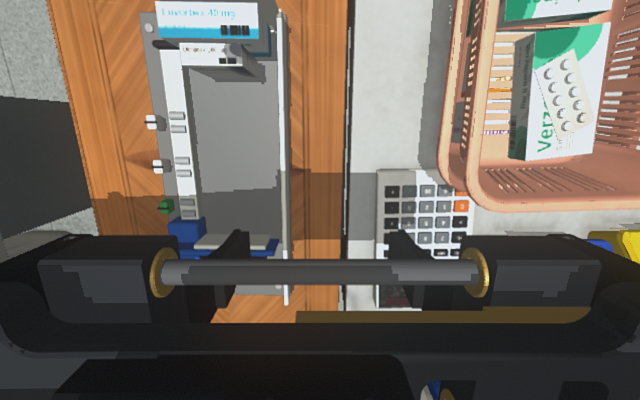

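Wrist view: green clip at (166,206) and white clips at about (152,122) and (159,166), so green is the first notch (0.060). The stop, at about (187,235), is partly hidden by the gripper. Next I'll measure the rack axis, pointer, clip and pad.

Run:
```python
from h import *
sc=cv2.imread("pics/scene0.png");si=cv2.imread("pics/side0.png");w=cv2.imread("pics/w0.png")
def sub(im,x0,y0,x1,y1,lo,hi,mn=3): return [((np.array(c)+[x0,y0]).tolist(),s) for c,s in blobs(im[y0:y1,x0:x1],lo,hi,mn)]
R=((0,140,70),(6,255,255));
print("scene red",sub(sc,312,230,328,245,*R)); print("side red",sub(si,330,180,360,215,*R))
print("side blue",sub(si,285,170,360,215,(105,100,30),(125,255,255),20))
g=tri(ray("scene",(308.5,234.4)),ray("wrist",(166.1,206.2)));print("green sc/wr",g.round(4))
g2=tri(ray("scene",(308.5,234.4)),ray("side",(342.6,213.8)));print("green sc/side",g2.round(4))
for b in sub(w,140,100,165,180,(0,0,170),(180,40,255),10): print("white w",b, onz("wrist",b[0],g[2]).round(4))
print("green w",onz("wrist",(166.1,206.2),g[2]).round(4))
print("blue scene",sub(sc,300,190,380,260,(105,100,30),(125,255,255),20))
# fence top inner/outer edge in wrist
g_=cv2.cvtColor(w,cv2.COLOR_BGR2GRAY)
for v in(60,200):print(v,g_[v,265:300].tolist())
sm=cv2.resize(si[160:280,240:370],None,fx=6,fy=5,interpolation=cv2.INTER_CUBIC);cv2.imwrite("pics/crop2.png",sm)
```

```text
scene red [([319.8, 238.4], [6, 7, 4, 4, 9])]
side red []
side blue [([334.5, 197.8], [43, 23, 16, 10, 105])]
green sc/wr [ 0.4413 -0.0347  0.0178]
green sc/side [ 0.4416 -0.0355  0.0191]
white w ([150.1, 117.5], [6, 15, 9, 6, 51]) [0.4384 0.0813 0.0178]
white w ([151.4, 125.8], [7, 23, 10, 7, 56]) [0.4384 0.0713 0.0178]
white w ([156.8, 162.5], [13, 60, 9, 6, 50]) [0.4379 0.025  0.0178]
white w ([158.1, 170.3], [14, 68, 9, 6, 48]) [0.438  0.0147 0.0178]
green w [ 0.4412 -0.0346  0.0178]
blue scene [([335.9, 227.2], [16, 11, 51, 49, 626])]
60 [97, 97, 97, 97, 97, 98, 97, 98, 97, 98, 96, 93, 128, 222, 234, 234, 237, 178, 107, 96, 98, 89, 78, 86, 92, 126, 140, 139, 137, 136, 134, 133, 136, 137, 136]
200 [89, 89, 89, 90, 89, 90, 90, 89, 89, 89, 90, 90, 89, 90, 87, 90, 137, 169, 177, 177, 145, 106, 95, 92, 81, 72, 78, 85, 86, 89, 90, 91, 91, 90, 91]
```

View pics/crop2.png

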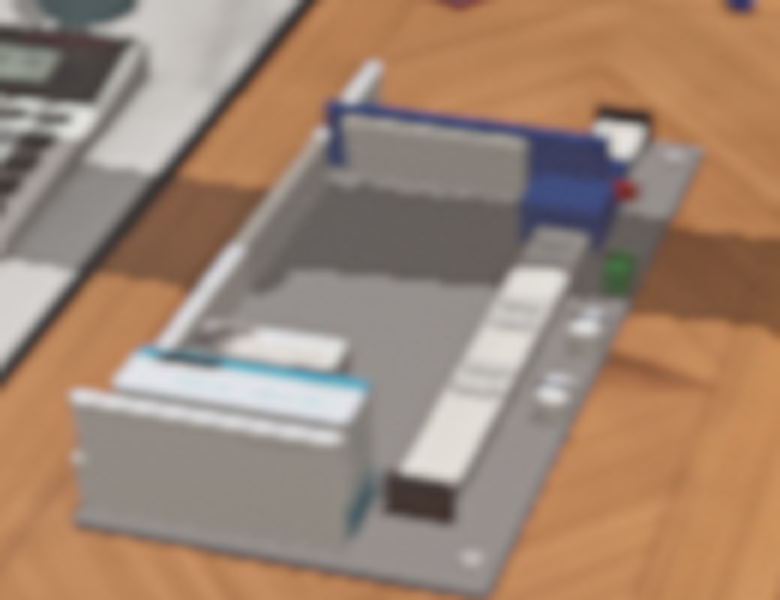

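Side crop: red pointer tip at about (344,198) in full-image pixels, just short of the green clip at about (342.6,213.8). The lane ahead of the white face is clear up to the cartons.

Run:
```python
from h import *
sc=cv2.imread("pics/scene0.png")
a,b=onz("wrist",(150.75,121.6),.028),onz("wrist",(157.5,166.4),.028);print("whites",a.round(4),b.round(4))
f1,f2=onz("wrist",(280.3,60),.042),onz("wrist",(283.3,200),.042);print("fence",f1.round(4),f2.round(4))
d=f1-f2;yaw=np.arctan2(-d[0],d[1]);d2=a-b;print("yaw fence",yaw,"clips",np.arctan2(-d2[0],d2[1]),"spacing",np.linalg.norm(d2))
print("pointer z.042",onz("scene",(319.3,238.3),.042).round(4),"tri",tri(ray("scene",(319.3,238.3)),ray("side",(344.2,198))).round(4))
ax=np.array([-np.sin(yaw),np.cos(yaw)]);print("green from whites",((b+a)[:2]/2-.0825*ax).round(4))
# black pad ends from crop: face bottom/top edges
for uv in((250+440/5,140+395/4.2857),(250+580/5,140+330/4.2857)):print("pad low edge",onz("scene",uv,.032).round(4))
```

```text
whites [0.4443 0.0763 0.028 ] [0.4439 0.0214 0.028 ]
fence [0.6072 0.1422 0.042 ] [ 0.6049 -0.0192  0.042 ]
yaw fence -0.014209354654312492 clips -0.007063465461055741 spacing 0.054944705126980284
pointer z.042 [ 0.4464 -0.0739  0.042 ] tri [ 0.4468 -0.0747  0.0437]
green from whites [ 0.4429 -0.0336]
pad low edge [ 0.498  -0.0829  0.032 ]
pad low edge [ 0.584  -0.0909  0.032 ]
```

{"api": "send_rows", "payload": {"rows": [{"hand": 0,"x": -24,"y": -30},{"hand": 0,"x": -24,"y": -30},{"hand": 0,"x": -24,"y": -30},{"hand": 0,"x": -24,"y": -30},{"hand": 0,"x": -24,"y": -30},{"hand": 0,"z": -30},{"hand": 0,"z": -30},{"hand": 0,"z": -30},{"hand": 0,"z": 0},{"hand": 0,"z": 0}], "force": 20}}

```text
schema error: expected keys hand, x, y, z, roll
```

{"api": "send_rows", "payload": {"rows": [{"hand": 0,"z": -30},{"hand": 0,"z": -30},{"hand": 0,"z": -20},{"hand": 0,"z": -12},{"hand": 0},{"hand": 0}]}}

```text
schema error: expected keys hand, x, y, z, roll
```

Run:
```python
from h import *
s=get_state();print(s["time"],s["position"],s["ft_force"])
a=get_image("scene");b=get_image("wrist");cv2.imwrite("pics/s1.png",a)
cv2.imwrite("pics/v1.png",np.vstack([cv2.resize(a[170:290,270:430],(560,300)),cv2.resize(b,(560,300))]))
```

```text
0.15 [ 6.49693876e-01 -5.08881168e-05  2.91394449e-01] [-0.70439802 -0.14427665 -0.00184909]
```

View pics/v1.png

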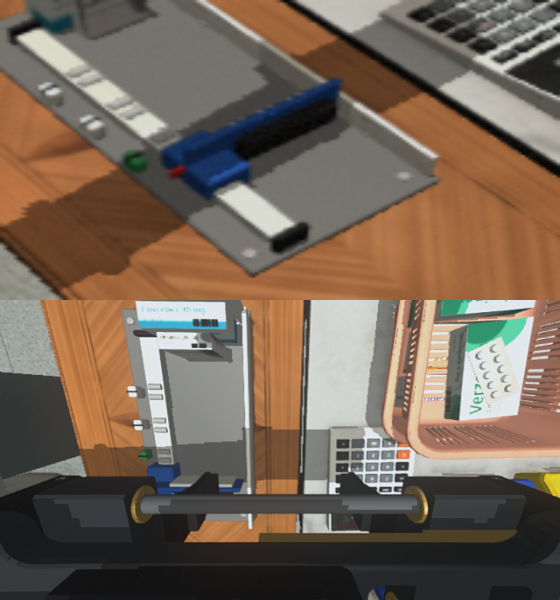

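The moves were refused because every row needs all five keys, and nothing has moved. I'll resend.

{"api": "send_rows", "payload": {"rows": [{"hand": 0,"x": -24,"y": -30,"z": 0,"roll": 0},{"hand": 0,"x": -24,"y": -30,"z": 0,"roll": 0},{"hand": 0,"x": -24,"y": -30,"z": 0,"roll": 0},{"hand": 0,"x": -24,"y": -30,"z": 0,"roll": 0},{"hand": 0,"x": -24,"y": -30,"z": 0,"roll": 0},{"hand": 0,"x": 0,"y": 0,"z": -30,"roll": 0},{"hand": 0,"x": 0,"y": 0,"z": -30,"roll": 0},{"hand": 0,"x": 0,"y": 0,"z": -30,"roll": 0},{"hand": 0,"x": 0,"y": 0,"z": 0,"roll": 0},{"hand": 0,"x": 0,"y": 0,"z": 0,"roll": 0}], "force": 20}}

```text
time: 1.25
position: [0.53, -0.15, 0.2026]
tool_rot: [-2.221, -2.221, 0.001]
ft_force: [-0.4, 0.2, 0.1]
grip_width: 0.176
grip_force: 0.0
```

{"api": "send_rows", "payload": {"rows": [{"hand": 0,"x": 0,"y": 0,"z": -30,"roll": 0},{"hand": 0,"x": 0,"y": 0,"z": -30,"roll": 0},{"hand": 0,"x": 0,"y": 0,"z": -20,"roll": 0},{"hand": 0,"x": 0,"y": 0,"z": -13,"roll": 0},{"hand": 0,"x": 0,"y": 0,"z": 0,"roll": 0},{"hand": 0,"x": 0,"y": 0,"z": 0,"roll": 0}]}}

```text
time: 1.85
position: [0.5311, -0.1502, 0.1108]
tool_rot: [2.22, 2.22, 0.002]
ft_force: [0.8, -0.6, 0.7]
grip_width: 0.007
grip_force: 0.0
```

Run:
```python
from h import *
s=get_state();print(s["time"],s["position"],s["ft_force"],s["grip_width"])
a=get_image("scene");b=get_image("side")
cv2.imwrite("pics/v2.png",np.vstack([cv2.resize(a[170:290,270:430],(560,300)),cv2.resize(b[130:250,240:400],(560,300))]))
```

```text
1.85 [ 0.53114369 -0.15024079  0.1108083 ] [ 0.76222855 -0.56485269  0.71334687] 0.006587434645941244
```

View pics/v2.png

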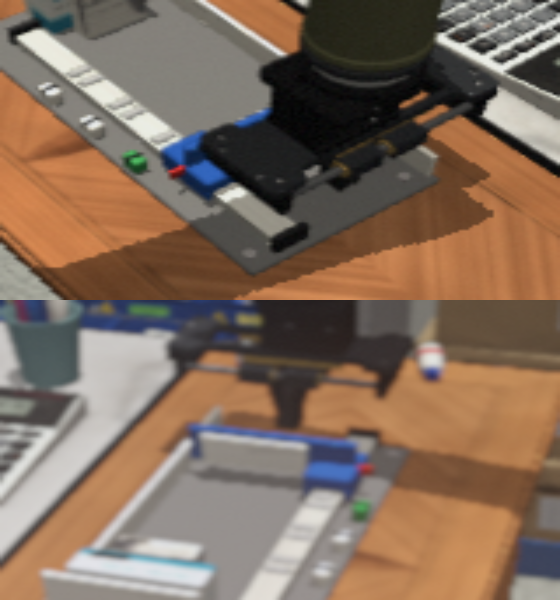

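The view shows the closed fingers behind the panel in the empty lane, with nothing touched; the pointer and green clip are both visible in the scene camera. Now I'll approach and push up to the ridge.

{"api": "send_rows", "payload": {"rows": [{"hand": 0,"x": 0,"y": 10,"z": 0,"roll": 0},{"hand": 0,"x": 0,"y": 10,"z": 0,"roll": 0},{"hand": 0,"x": 0,"y": 10,"z": 0,"roll": 0},{"hand": 0,"x": 0,"y": 6,"z": 0,"roll": 0},{"hand": 0,"x": 0,"y": 6,"z": 0,"roll": 0},{"hand": 0,"x": 0,"y": 6,"z": 0,"roll": 0},{"hand": 0,"x": 0,"y": 6,"z": 0,"roll": 0},{"hand": 0,"x": 0,"y": 6,"z": 0,"roll": 0},{"hand": 0,"x": 0,"y": 6,"z": 0,"roll": 0},{"hand": 0,"x": 0,"y": 0,"z": 0,"roll": 0}]}}

```text
time: 2.95
position: [0.53, -0.0827, 0.1093]
tool_rot: [-2.22, -2.222, -0.001]
ft_force: [-0.9, 1.3, 0.1]
grip_width: 0.006
grip_force: 0.0
```

```bash
cat >> h.py <<'E'
def ptr():
    im=get_image("scene")
    r=[((np.array(c)+[285,200]).tolist(),s) for c,s in blobs(im[200:250,285:340],(0,140,70),(6,255,255),3)]
    s=get_state();print(s["time"],s["position"].round(4) if hasattr(s["position"],"round") else s["position"],np.round(s["ft_force"],1))
    for c,st in r: print("pointer",c,st[4],onz("scene",c,.042).round(4))
    return im
E
python3 -c "
from h import *
ptr()"
```

```text
3.0 [ 0.5299 -0.0832  0.1092] [-0.2  0.3  0.3]
pointer [314.8, 232.6] 10 [ 0.4479 -0.0538  0.042 ]
```

{"api": "send_rows", "payload": {"rows": [{"hand": 0,"x": 0,"y": 2,"z": 0,"roll": 0},{"hand": 0,"x": 0,"y": 2,"z": 0,"roll": 0},{"hand": 0,"x": 0,"y": 2,"z": 0,"roll": 0},{"hand": 0,"x": 0,"y": 2,"z": 0,"roll": 0},{"hand": 0,"x": 0,"y": 0,"z": 0,"roll": 0}]}}

```text
time: 3.5
position: [0.5299, -0.0769, 0.1093]
tool_rot: [2.221, 2.22, -0.001]
ft_force: [-0.4, -2.5, -0.7]
grip_width: 0.006
grip_force: 1.7
```

```bash
python3 -c "
from h import *
ptr()"
```

```text
3.55 [ 0.5299 -0.0769  0.1093] [-0.4 -3.3 -0.2]
pointer [313.3, 231.3] 9 [ 0.4473 -0.0485  0.042 ]
```

{"api": "send_rows", "payload": {"rows": [{"hand": 0,"x": 0,"y": 1,"z": 0,"roll": 0},{"hand": 0,"x": 0,"y": 1,"z": 0,"roll": 0},{"hand": 0,"x": 0,"y": 1,"z": 0,"roll": 0},{"hand": 0,"x": 0,"y": 1,"z": 0,"roll": 0},{"hand": 0,"x": 0,"y": 0,"z": 0,"roll": 0}]}}

```text
time: 4.05
position: [0.5299, -0.075, 0.1093]
tool_rot: [2.222, 2.217, -0.003]
ft_force: [0.1, -8.4, -0.9]
grip_width: 0.005
grip_force: 3.8
```

```bash
python3 -c "
from h import *
ptr()"
```

```text
4.1 [ 0.5299 -0.0749  0.1093] [ 0.4 -8.  -0.9]
pointer [313.0, 231.2] 8 [ 0.4469 -0.0478  0.042 ]
```

{"api": "send_rows", "payload": {"rows": [{"hand": 0,"x": 0,"y": 1,"z": 0,"roll": 0},{"hand": 0,"x": 0,"y": 1,"z": 0,"roll": 0},{"hand": 0,"x": 0,"y": 0,"z": 0,"roll": 0}]}}

```text
time: 4.4
position: [0.53, -0.0705, 0.1093]
tool_rot: [2.222, 2.22, -0.0]
ft_force: [-0.1, -2.8, -1.2]
grip_width: 0.002
grip_force: 1.3
```

```bash
python3 -c "
from h import *
ptr()"
```

```text
4.45 [ 0.53   -0.0701  0.1093] [ 0.3 -1.8  0. ]
pointer [311.8, 229.6] 10 [ 0.4474 -0.0421  0.042 ]
```

{"api": "send_rows", "payload": {"rows": [{"hand": 0,"x": 0,"y": 1,"z": 0,"roll": 0},{"hand": 0,"x": 0,"y": 1,"z": 0,"roll": 0},{"hand": 0,"x": 0,"y": 0,"z": 0,"roll": 0},{"hand": 0,"x": 0,"y": 0,"z": 0,"roll": 0}]}}

```text
time: 4.85
position: [0.5301, -0.0673, 0.1093]
tool_rot: [-2.22, -2.222, -0.001]
ft_force: [-0.0, 0.8, -0.1]
grip_width: 0.004
grip_force: 0.0
```

```bash
python3 -c "
from h import *
ptr()"
```

```text
4.9 [ 0.5301 -0.0675  0.1093] [ 0.6 -0.4  0. ]
pointer [309.8, 227.3] 10 [ 0.4476 -0.0335  0.042 ]
```

It clicked: the pointer is at y=-0.0335 m against the clip at -0.0336 m, with no contact force. I'll retreat and check.

{"api": "send_rows", "payload": {"rows": [{"hand": 0,"x": 0,"y": -15,"z": 0,"roll": 0},{"hand": 0,"x": 0,"y": -25,"z": 0,"roll": 0},{"hand": 0,"x": 0,"y": -25,"z": 0,"roll": 0},{"hand": 0,"x": 0,"y": 0,"z": 30,"roll": 0},{"hand": 0,"x": 0,"y": 0,"z": 40,"roll": 0},{"hand": 0,"x": 0,"y": 0,"z": 40,"roll": 0},{"hand": 0,"x": 0,"y": 0,"z": 40,"roll": 0},{"hand": 0,"x": 0,"y": 0,"z": 30,"roll": 0},{"hand": 0,"x": 0,"y": 0,"z": 0,"roll": 0},{"hand": 0,"x": 0,"y": 0,"z": 0,"roll": 0}]}}

```text
time: 5.9
position: [0.5302, -0.1329, 0.2897]
tool_rot: [2.221, 2.221, 0.001]
ft_force: [0.1, -0.8, -0.6]
grip_width: 0.007
grip_force: 0.0
```

Run:
```python
from h import *
a=ptr();b=get_image("side")
cv2.imwrite("pics/v3.png",np.vstack([cv2.resize(a[140:260,250:410],(560,300)),cv2.resize(b[130:250,240:400],(560,300))]))
```

```text
5.95 [ 0.5296 -0.1328  0.2884] [-0.6 -0.8 -0.6]
pointer [309.6, 227.2] 10 [ 0.4474 -0.0329  0.042 ]
```

View pics/v3.png

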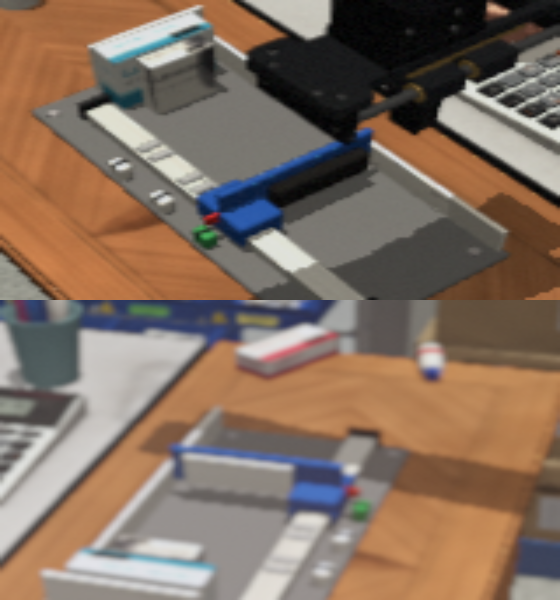

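The picture shows the red pointer level with the green clip, the cartons where they stood and the gripper clear. Handing in.

```bash
python3 -c "
from bench import close_job
print(close_job())"
```

```text
the job is handed in; nothing more can be done
None
```

The blue stop clicked into the green-clip notch, the first one at 0.060 m, and its pointer measured within 1 mm of the clip; the gripper is clear, the cartons in the rack look unmoved, and the job is handed in, but no verdict came back.

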